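Make up two tool kits in their trays

TASK

Make up the two kits from the loose stock on the bench. The tray with two compartments gets the sanding block in its wide compartment and one of the bench dogs in the narrow one; the tray with three compartments gets the offcut in its long compartment, the tape measure in the middle-sized one and the other bench dog in the small square one. Set each thing flat on the compartment's floor, the same way up as you found it, and leave the screw jar and the screwdriver where they are.

Things in the scene. Friction and masses are not known exactly. Their poses are not given: they have to be found in the camera images.
- bench_dog_a_center (a point): one of two alike beech bench dogs standing on its head: head 28 mm wide and 20 mm high below, round shank 19 mm in diameter above it, 65 mm tall in all. The point is its centre, 32.5 mm above its underside; z points up the shank. Grasp the shank, 25 to 60 mm above the underside. The two are interchangeable.
- bench_dog_b_center (a point): one of two alike beech bench dogs standing on its head: head 28 mm wide and 20 mm high below, round shank 19 mm in diameter above it, 65 mm tall in all. The point is its centre, 32.5 mm above its underside; z points up the shank. Grasp the shank, 25 to 60 mm above the underside. The two are interchangeable.
- tape_measure_center (a point): tape measure standing on its edge, yellow case with a black disc on its flat sides: case 32 mm thick (along its x), 69 mm long (along its y), 60 mm tall, 81 mm long and 66 mm tall with the blade's hook and the lock button. The point is the centre of the case, 30 mm above its underside; z up. Grasp it across the 32 mm.
- sanding_block_center (a point): sanding block, a wooden block with a cork layer on top, 65 (its x) x 112 (its y) x 36 mm high; the larger of the two brick-shaped things. The point is its centre, 18 mm above its underside; z up. Grasp it across the 65 mm.
- offcut_center (a point): sawn offcut of dark red-brown wood, 45 (its x) x 90 (its y) x 30 mm high; the smaller of the two brick-shaped things. The point is its centre, 15 mm above its underside; z up. Grasp it across the 45 mm.
- tray_two: kit tray with two compartments, 142 (its x) x 150 (its y) mm outside. Origin: centre of its underside, z up. Fixed. Pale wood with grey felt on the 3 mm floor; walls and dividers 4 mm thick, tops 10 mm above the bench. Compartments in its frame (mm): wide x -67 to 67, y -71 to 16 (centre 0, -27.5); narrow x -67 to 67, y 20 to 71 (centre 0, 45.5).
- tray_three: kit tray with three compartments, 164 (its x) x 132 (its y) mm outside. Origin: centre of its underside, z up. Fixed. Pale wood with grey felt on the 3 mm floor; walls and dividers 4 mm thick, tops 10 mm above the bench. Compartments in its frame (mm): long x -78 to 78, y -3 to 62 (centre 0, 29.5); middle-sized x -78 to 23, y -62 to -7 (centre -27.5, -34.5); small square x 27 to 78, y -62 to -7 (centre 52.5, -34.5).
- screw_jar: bystander: clear jar of screws with a red lid, 70 mm in diameter, 91 mm tall. Origin at the centre of its underside. Not to be moved.
- screwdriver: bystander: screwdriver with a blue handle, 200 mm long (along its y, handle to +y), 32 mm high, lying at the front left. Origin at the centre of its underside. Not to be moved.

How it is judged:
By the outcome, as a careful person would: the job done as asked, in the order asked, and still so for the second after the job is handed in, with the robot touching nothing.
It also fails if it takes over 115 s, if anything falls off the work surface, if the arm or the gripper's body presses on something with over 40 N, if the wrist force passes 120 N, or if a joint passes its speed limit or range.

ROBOT

A 7-joint arm with a two-finger parallel gripper is mounted at the origin on a cart in front of the work surface, level with it; the furniture and walls round the work are solid. World frame = base frame: x ahead of the robot, y to its left, z up, the work surface at z = 0. Lengths are in m, angles in rad, forces in N, time in s.
With the tool pointing down it reaches from about 0.425 to 0.925 m from the base axis. Payload 6.8 kg.
Tool frame: the origin (TCP) lies on the mounting face of the last link; the fingertips stand 173 mm ahead of it and the grasp point (between the pads) lies 155 mm ahead of it (grip_point_offset is the distance from the TCP to the grasp point, in m); x points along the fingers, z is the direction in which the jaws open and shut, and the axes are right-handed (so a half turn about x gives the same grasp; the last joint's range is limited). The gripper opens to 85 mm and grips with 20 to 120 N. Pads are 22 mm wide; open, the fingers measure 114 mm over their backs; the gripper's body (76 mm by 85 mm) begins 54 mm behind the grasp point. The pads swing forward as they close: fully open they stand 13 mm farther back than shut.
Start: joints at [1.132, 0.477, 0.022, 1.555, -0.011, 1.109, -0.083], TCP at [0.219, -0.638, 0.405] pointing down, gripper open.
Joint ranges: [-2.96, 2.96], [-0.34, 2.1], [-1.41, 1.46], [0.24, 2.44], [-1.37, 4.51], [0.17, 1.92], [-2.96, 2.96]. Speed limits (rad/s): [2.39, 2.39, 3.14, 3.14, 3.14, 3.14, 3.14].

INTERFACE

Orientations are given as a rotation vector (axis times angle).
In Python, from bench import * gives the robot as it stands. The module is installed in compiled form; this text tells all that it offers.
- The arm moves only by the tool servo_tool, never from a script. Its argument "motion" is a list of rows, each a list of 5 numbers: the shift along the tool's x, y, z in m, then the turn about the tool's x in degrees, then the gripper command: -1 is fully open, 1 is shut, values between are in proportion. In form: [[dx, dy, dz, turn, fingers], ...]. A call has 1 to 8 rows; each row is the pose to reach, as a shift and turn from the pose measured when the call began, along the tool's axes at that moment; what a row does not reach only later rows make up. A row lasts 1/10 s, in which the tool goes at most 50 mm and 8.59 degrees, less where a joint would pass 70% of its speed; a pose out of reach is approached as far as the arm can. A call with a gripper value outside its range is refused whole. The fingers move at their own pace and stop on an object; "force" is the grip in N (left out, the last holds). Time passes only in rows, so rows that repeat a pose let the fingers close. It gives the time, the measured TCP pose, the force and the opening at its end, in the units of the state.
- get_obs(): the state, without advancing time (a new reading comes with each control period).
- grab_frame(name): name is "scene" or "top" or "wrist"; returns the picture (384x512x3 uint8, red, green, blue); there is no depth.
- camera_params(name): a dict with "mtx" (3x3 intrinsics, pixels), "world_to_cam" (4x4, takes a point from world to camera coordinates); the wrist camera has in their place "T_tool_cam" (4x4, takes a point from camera to tool coordinates, whose origin is the TCP and whose axes are the tool frame's). Camera axes: x right, y down, z forward; pixel columns grow to the right and rows downward; lengths in m; the calibration is good to about 2 mm. A picture is of the moment at which its call begins: read the wrist's pose just before it. camera_params takes no time and is no camera call.
- hand_in(): hands the job in, once; it reports no verdict.
The state is a dict: "clock": time; "joints": joint angles; "qvel": joint speeds; "tau": joint torques, N m; "tcp_pos": TCP position; "orientation": TCP orientation; "contact_force": force on the tool from outside, world axes, zero at the start; "moment": the same for the moment, N m; "grip_width": finger opening in m.
Only numpy, scipy, OpenCV 4.12 (cv2) and the standard library are available. Lean on these libraries where they do the work, as an engineer would, in place of code of your own. Each camera call takes 0.05 s, during which the arm holds its last target. There are 200 camera calls.

## Working session

There is one attempt and no reset: what is moved stays moved. The work goes in short steps, Python scripts to look and compute and a tool call to move; the robot and the scene stay as the last step left them, time stands still between calls to the robot, and variables do not carry over. Pictures are saved under pics/ and viewed, about 12 in all and at most 16, crops included, and the job is handed in when it is done.

Besides the shell and the picture viewer there is one more tool, called after "Emit:" as name(argument=value, ...), one argument or row to a line, values as JSON. servo_tool: Moves the arm, as the interface text tells. Its arguments: {"type":"object","properties":{"motion":{"type":"array","items":{"type":"array","items":{"type":"number"}}},"force":{"type":"number"}},"required":["motion"]}

```bash
mkdir -p pics; python3 - <<'E'
from bench import *
import cv2,numpy as np
o=get_obs();print(o)
for n in("top","scene"):
    im=grab_frame(n);cv2.imwrite(f"pics/{n}0.png",im[...,::-1]);p=camera_params(n);print(n,np.round(p["mtx"],1).tolist(),np.round(p["world_to_cam"],3).tolist())
print(np.round(camera_params("wrist")["T_tool_cam"],3).tolist(),np.round(camera_params("wrist")["mtx"],1).tolist())
E
```

```text
{'clock': 0.0, 'joints': array([ 1.13187832,  0.47785195,  0.02234836,  1.55649744, -0.01150827,
        1.10930275, -0.08308987]), 'qvel': array([ 0.0002099 , -0.00066108, -0.00054465, -0.00135329,  0.00025909,
        0.00058899,  0.00021454]), 'tau': array([ 1.39835274e-04, -5.96449399e+01,  1.60800699e+00, -2.81195748e+01,
        1.24574071e-02,  9.38304118e-03, -5.84205623e-05]), 'tcp_pos': array([ 0.21916177, -0.63812633,  0.40367139]), 'orientation': array([ 0.96318761,  1.34943685, -0.9615265 ]), 'contact_force': array([ 0.65919326, -1.0196878 ,  0.9198205 ]), 'moment': array([ 0.0331393 , -0.01653915,  0.03602326]), 'grip_width': 0.08532421584277405}
top [[357.8, 0.0, 256.5], [0.0, 357.8, 196.8], [0.0, 0.0, 1.0]] [[0.115, -0.993, -0.006, 0.036], [-0.973, -0.112, -0.204, 0.582], [0.202, 0.029, -0.979, 1.044], [0.0, 0.0, 0.0, 1.0]]
scene [[418.6, 0.0, 255.0], [0.0, 418.6, 187.1], [0.0, 0.0, 1.0]] [[-0.782, -0.623, 0.0, 0.49], [-0.392, 0.493, -0.777, 0.222], [0.484, -0.608, -0.63, 0.95], [0.0, 0.0, 0.0, 1.0]]
[[0.0, -0.285, 0.958, 0.031], [-0.001, -0.958, -0.285, 0.073], [1.0, -0.001, -0.0, 0.001], [0.0, 0.0, 0.0, 1.0]] [[342.1, 0.0, 255.4], [0.0, 342.1, 190.2], [0.0, 0.0, 1.0]]
```

View pics/top0.png

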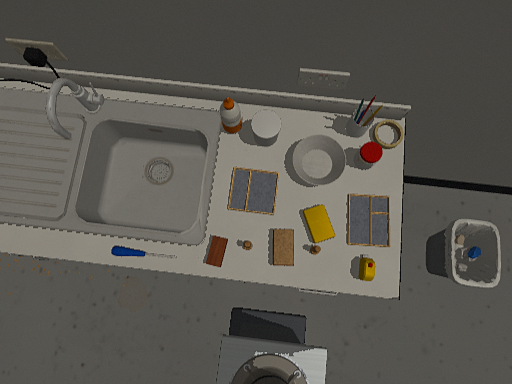

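View pics/scene0.png

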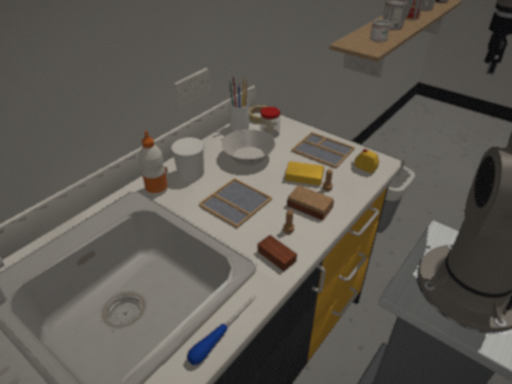

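The top view shows tray_two near (253,191), tray_three (368,220), offcut (217,251), dogs (248,245) and (315,250), sanding block (283,247) and tape (367,269). There is also a yellow sponge at (319,223), which isn't on the list. I'll enlarge the crop and compute positions.

```bash
cat > h.py <<'E'
from bench import *
import cv2,numpy as np
from scipy.spatial.transform import Rotation as R
def cam(name,o=None):
    p=camera_params(name)
    if name!="wrist": T=np.linalg.inv(p["world_to_cam"])
    else:
        B=np.eye(4);B[:3,:3]=R.from_rotvec(o["orientation"]).as_matrix();B[:3,3]=o["tcp_pos"];T=B@p["T_tool_cam"]
    return p["mtx"],T
def ray(c,uv,z):
    K,T=c;uv=np.atleast_2d(uv).astype(float)
    d=np.c_[uv,np.ones(len(uv))]@np.linalg.inv(K).T@T[:3,:3].T
    s=(z-T[2,3])/d[:,2];return T[:3,3]+d*s[:,None]
def proj(c,P):
    K,T=c;q=(np.atleast_2d(P)-T[:3,3])@T[:3,:3]@K.T;return q[:,:2]/q[:,2:]
def shot(n):
    o=get_obs();im=grab_frame("wrist");cv2.imwrite(f"pics/{n}.png",im[...,::-1]);return o,im,cam("wrist",o)
E
python3 - <<'E'
from h import *
im=cv2.imread("pics/top0.png");c=cam("top")
a=im[130:300,205:415];cv2.imwrite("pics/top0c.png",cv2.resize(a,None,fx=3.8,fy=3.5,interpolation=cv2.INTER_CUBIC))
for n,uv,z in[("tray2",(253,191),.01),("tray3",(368,220),.01),("offcut",(217,251),.025),("dogl",(248,245),.03),("sand",(283,247),.03),("dogr",(315,250),.03),("tape",(367,269),.03),("sponge",(319,223),.02)]:
    p=ray(c,uv,z)[0];print(n,p.round(3),np.hypot(*p[:2]).round(3))
o=get_obs();print(R.from_rotvec(o["orientation"]).as_matrix().round(3))
E
```

```text
tray2 [0.602 0.117 0.01 ] 0.613
tray3 [ 0.55  -0.257  0.01 ] 0.607
offcut [0.397 0.205 0.025] 0.447
dogl [0.426 0.112 0.03 ] 0.441
sand [0.433 0.004 0.03 ] 0.433
dogr [ 0.435 -0.095  0.03 ] 0.445
tape [ 0.396 -0.256  0.03 ] 0.472
sponge [ 0.521 -0.102  0.02 ] 0.531
[[-0.001  0.946  0.325]
 [ 0.002  0.325 -0.946]
 [-1.    -0.    -0.002]]
```

View pics/top0c.png

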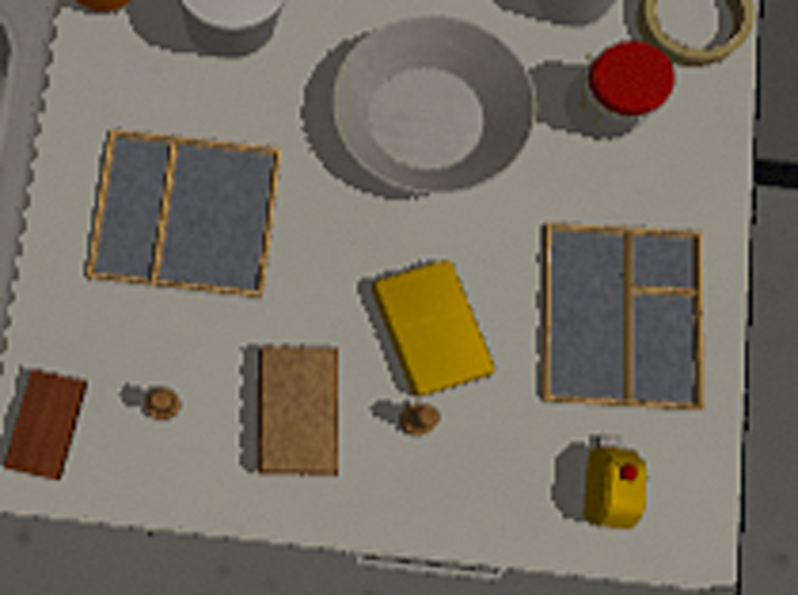

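The enlarged crop shows both trays' narrow/long compartments on the left (world +y) and the small square at upper right (world +x), so both tray frames roughly line up with the world. All things are within reach. I'm moving to a viewing pose above the bench.

Emit:
servo_tool(
  motion=[
    [0,0.536,-0.545,19,-1],
    [0,0.536,-0.545,19,-1],
    [0,0.536,-0.545,19,-1],
    [0,0.536,-0.545,19,-1],
    [0,0.536,-0.545,19,-1],
    [0,0.536,-0.545,19,-1],
    [0,0.536,-0.545,19,-1],
    [0,0.536,-0.545,19,-1],
  ],
)

```text
clock: 0.9
tcp_pos: [0.3921, -0.2755, 0.4046]
orientation: [1.211, 1.21, -1.21]
contact_force: [1.7, -0.6, -0.1]
grip_width: 0.0853
```

Emit:
servo_tool(
  motion=[
    [0,0.158,-0.325,0,-1],
    [0,0.158,-0.325,0,-1],
    [0,0.158,-0.325,0,-1],
    [0,0.158,-0.325,0,-1],
    [0,0.158,-0.325,0,-1],
    [0,0.158,-0.325,0,-1],
    [0,0.158,-0.325,0,-1],
    [0,0.158,-0.325,0,-1],
  ],
)

```text
clock: 1.7
tcp_pos: [0.5514, 0.0554, 0.4049]
orientation: [1.208, 1.216, -1.202]
contact_force: [-0.2, 0.3, -0.2]
grip_width: 0.0855
```

```bash
python3 - <<'E'
from h import *
o,im,c=shot("w1");print(o["clock"],o["tcp_pos"].round(4),R.from_rotvec(o["orientation"]).as_matrix().round(3).tolist(),o["qvel"].round(2))
E
```

```text
1.7 [0.5514 0.0554 0.4049] [[-0.0, 1.0, 0.007], [0.005, 0.007, -1.0], [-1.0, -0.0, -0.005]] [-0.14  0.09  0.03 -0.11  0.07  0.07 -0.18]
```

View pics/w1.png

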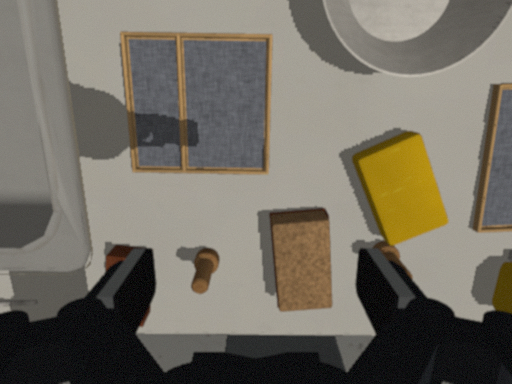

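The wrist view shows tray_two (121–272, 33–173), sanding block cork top (272–331, 218–310), and dogs at (205,270) and (392,262). The offcut at (130,285) is partly behind a finger. Measuring.

```bash
cat >> h.py <<'E'
def rect(im,c,lo,hi,z,roi,k=3,dbg=None):
    u0,v0,u1,v1=roi;h=cv2.cvtColor(im,cv2.COLOR_RGB2HSV);m=np.zeros(h.shape[:2],np.uint8)
    m[v0:v1,u0:u1]=cv2.inRange(h,lo,hi)[v0:v1,u0:u1]
    if k: m=cv2.morphologyEx(m,cv2.MORPH_CLOSE,np.ones((k,k)))
    f=max(cv2.findContours(m,cv2.RETR_EXTERNAL,cv2.CHAIN_APPROX_NONE)[0],key=cv2.contourArea)
    if dbg: cv2.imwrite(dbg,m)
    P=(ray(c,f[:,0].astype(float),z)[:,:2]*1000).astype(np.float32)
    (x,y),(a,b),t=cv2.minAreaRect(P)
    if a<b: a,b,t=b,a,t+90
    t=(t+90)%180-90   # long side direction, deg from world x
    return dict(c=(round(x,1),round(y,1)),l=round(a,1),w=round(b,1),ang=round(t,1),px=cv2.boundingRect(f))
E
python3 - <<'E'
from h import *
o,im,c=shot("w2");print(o["tcp_pos"].round(4))
h=cv2.cvtColor(im,cv2.COLOR_RGB2HSV)
for uv in[(300,265),(300,212),(326,215),(272,100),(200,35),(205,100),(205,255),(100,100),(400,190)]:print(uv,h[uv[1],uv[0]])
print("tray2",rect(im,c,(8,60,60),(25,255,255),.010,(110,20,280,182),3,"pics/m1.png"))
for v in(80,95,110):print("sand",rect(im,c,(5,60,v),(25,255,255),.036,(262,195,345,318),3))
E
```

```text
[0.5514 0.055  0.4047]
(300, 265) [ 15 125 126]
(300, 212) [ 15 147  64]
(326, 215) [ 12 130  55]
(272, 100) [ 22  23 165]
(200, 35) [ 18 124 142]
(205, 100) [114  13 100]
(205, 255) [ 16 150 117]
(100, 100) [26 19 95]
(400, 190) [ 24 224 167]
tray2 {'c': (605.9, 116.2), 'l': 150.1, 'w': 141.6, 'ang': 89.4, 'px': (119, 31, 153, 144)}
sand {'c': (437.9, 3.8), 'l': 113.6, 'w': 61.7, 'ang': 5.4, 'px': (272, 215, 60, 97)}
sand {'c': (435.7, 3.1), 'l': 109.1, 'w': 60.9, 'ang': 5.4, 'px': (272, 219, 60, 93)}
sand {'c': (435.1, 3.1), 'l': 108.0, 'w': 60.9, 'ang': 5.4, 'px': (273, 220, 59, 92)}
```

Tray_two reads 150×142 mm, as it should. The sanding block's centre is (0.437, 0.0035) at yaw 5.4°. Its size reads slightly small, which is edge-pixel loss. Moving in to grasp.

Emit:
servo_tool(
  motion=[
    [0,-0.115,0.051,-5,-1],
    [0.0,-0.115,0.051,-5,-1],
    [0.05,-0.115,0.051,-5,-1],
    [0.1,-0.115,0.051,-5,-1],
    [0.15,-0.115,0.051,-5,-1],
    [0.15,-0.115,0.051,-5,-1],
    [0.15,-0.115,0.051,-5,-1],
  ],
)

```text
clock: 2.5
tcp_pos: [0.4352, 0.0, 0.2543]
orientation: [1.142, 1.255, -1.145]
contact_force: [0.8, -0.6, 1.4]
grip_width: 0.0854
```

```bash
python3 - <<'E'
from h import *
o,im,c=shot("w3");print(o["clock"],o["tcp_pos"].round(4),R.from_rotvec(o["orientation"]).as_matrix().round(3).tolist(),o["qvel"].round(2).tolist())
E
```

```text
2.5 [0.4352 0.     0.2543] [[-0.005, 0.996, 0.09], [0.002, 0.09, -0.996], [-1.0, -0.004, -0.002]] [0.0, -0.05, -0.02, -0.05, -0.01, 0.01, 0.0]
```

View pics/w3.png

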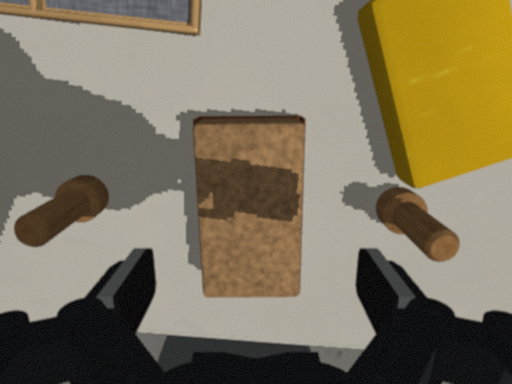

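The block is centred between the fingers (252 against 256 px) and aligned, and the dogs are clear. Descending and gripping.

Emit:
servo_tool(
  motion=[
    [0.045,0.002,-0.002,0,-1],
    [0.074,0.002,-0.002,0,-1],
    [0.074,0.002,-0.002,0,-1],
    [0.074,0.002,-0.002,0,1],
    [0.074,0.002,-0.002,0,1],
    [0.074,0.002,-0.002,0,1],
    [0.074,0.002,-0.002,0,1],
    [0.074,0.002,-0.002,0,1],
  ],
  force=60,
)

```text
clock: 3.35
tcp_pos: [0.4392, 0.0028, 0.1843]
orientation: [1.146, 1.249, -1.139]
contact_force: [-0.6, 0.2, 5.3]
grip_width: 0.0621
```

Emit:
servo_tool(
  motion=[
    [-0.04,0,0,0,1],
    [-0.08,0,0,0,1],
    [-0.08,0.173,-0.07,5.8,1],
    [-0.08,0.173,-0.07,5.8,1],
    [-0.08,0.173,-0.07,5.8,1],
    [-0.08,0.173,-0.07,5.8,1],
    [-0.08,0.173,-0.07,5.8,1],
    [-0.08,0.173,-0.07,5.8,1],
  ],
)

```text
clock: 4.15
tcp_pos: [0.6051, 0.0881, 0.2669]
orientation: [1.222, 1.202, -1.212]
contact_force: [-0.9, 0.1, -1.2]
grip_width: 0.0623
```

```bash
python3 - <<'E'
from h import *
o,im,c=shot("w4");o,im,c=shot("w4");print(o["clock"],o["tcp_pos"].round(4),R.from_rotvec(o["orientation"]).as_matrix().round(3).tolist(),o["grip_width"])
E
```

```text
4.2 [0.6044 0.0873 0.2664] [[0.004, 1.0, -0.012], [0.002, -0.012, -1.0], [-1.0, 0.004, -0.002]] 0.06213221054317291
```

View pics/w4.png

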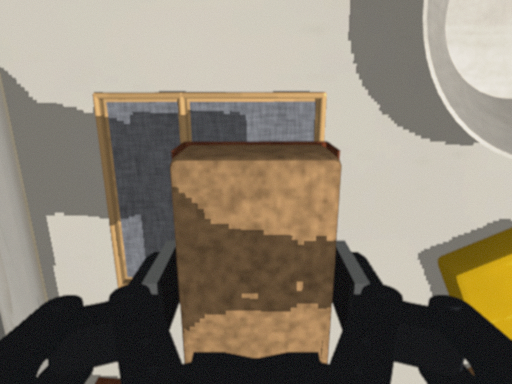

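```bash
python3 - <<'E'
from h import *
o=get_obs();c=cam("wrist",o)
print("block far corners",(ray(c,[(172,160),(340,160)],o["tcp_pos"][2]-.1483)*1000).round(1).tolist())
print("block near-ish edges",(ray(c,[(184,345),(331,345)],o["tcp_pos"][2]-.1483)*1000).round(1).tolist())
print("tray far outer; divider centre",(ray(c,[(94,93),(326,93),(184,97)],.010)*1000).round(1).tolist())
E
```

```text
block far corners [[654.1, 114.7, 117.8], [653.4, 55.9, 117.8]]
block near-ish edges [[576.4, 116.1, 117.8], [575.7, 55.3, 117.8]]
tray far outer; divider centre [[676.7, 187.9, 10.0], [674.8, 40.7, 10.0], [673.5, 130.9, 10.0]]
```

Emit:
servo_tool(
  motion=[
    [0.03,0.005,-0.002,0,1],
    [0.06,0.005,-0.002,0,1],
    [0.072,0.005,-0.002,0,1],
    [0.076,0.005,-0.002,0,1],
    [0.076,0.005,-0.002,0,1],
  ],
)

```text
clock: 4.75
tcp_pos: [0.6092, 0.0887, 0.1906]
orientation: [1.221, 1.202, -1.215]
contact_force: [0.1, 0.7, 0.2]
grip_width: 0.0625
```

Emit:
servo_tool(
  motion=[
    [0.002,0,0,0,1],
    [0.004,0,0,0,1],
    [0.005,0,0,0,1],
  ],
)

```text
clock: 5.05
tcp_pos: [0.6097, 0.0888, 0.1873]
orientation: [1.222, 1.2, -1.214]
contact_force: [-5.7, -2.3, 17.8]
grip_width: 0.0621
```

Contact at the expected height. Releasing and rising.

Emit:
servo_tool(
  motion=[
    [-0.001,0,0,0,0.2],
    [-0.001,0,0,0,-1],
    [-0.001,0,0,0,-1],
    [-0.001,0,0,0,-1],
    [-0.05,0,0,0,-1],
    [-0.1,0,0,0,-1],
    [-0.11,-0.1,0,0,-1],
    [-0.11,-0.1,0,0,-1],
  ],
)

```text
clock: 5.85
tcp_pos: [0.5097, 0.0901, 0.2984]
orientation: [1.226, 1.198, -1.211]
contact_force: [-0.9, -0.5, 0.4]
grip_width: 0.0857
```

```bash
python3 - <<'E'
from h import *
o,im,c=shot("w5");o,im,c=shot("w5");print(o["clock"],o["tcp_pos"].round(4),R.from_rotvec(o["orientation"]).as_matrix().round(3).tolist(),o["contact_force"].round(1))
E
```

```text
5.9 [0.4992 0.0896 0.2956] [[-0.005, 1.0, -0.01], [-0.002, -0.01, -1.0], [-1.0, -0.005, 0.002]] [-10.6  -1.5  -2.6]
```

View pics/w5.png

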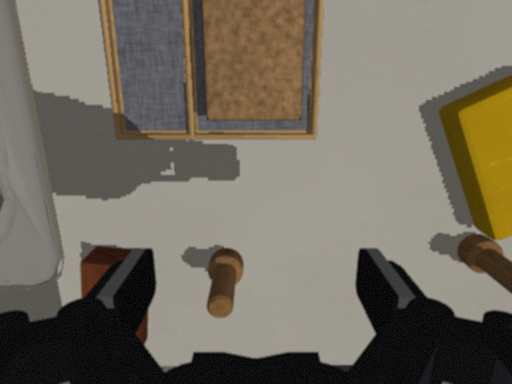

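Sanding block sits flat in the wide compartment (205–303, to v=120) with clearance on all sides. Dog A's shank top is at (221,306), and its head at (227,262).

```bash
cat >> h.py <<'E'
def dogtop(im,c,uv,r=13):
    # top disc: brighter than the shank side; print candidates
    h=cv2.cvtColor(im,cv2.COLOR_RGB2HSV);return h
E
python3 - <<'E'
from h import *
o=get_obs();c=cam("wrist",o)
print("top",(ray(c,[(221,306),(217,306),(225,306)],.065)*1000).round(1).tolist(),"head",(ray(c,[(227,262)],.02)*1000).round(1).tolist())
print("tray2 near corners, divider",(ray(c,[(117,138),(317,137),(192,136)],.010)*1000).round(1).tolist())
im=cv2.imread("pics/w5.png")
u0,v0=0,230;cv2.imwrite("pics/w5c.png",cv2.resize(im[230:360,60:300],None,fx=3,fy=3,interpolation=cv2.INTER_CUBIC))
a=cv2.imread("pics/w2.png");b=cv2.imread("pics/w3.png")
print(o["tcp_pos"].round(4),R.from_rotvec(o["orientation"]).as_matrix().round(3).tolist())
E
```

```text
top [[434.0, 112.2, 65.0], [434.1, 114.9, 65.0], [434.0, 109.5, 65.0]] head [[442.8, 111.3, 20.0]]
tray2 near corners, divider [[540.9, 190.5, 10.0], [540.0, 41.9, 10.0], [541.8, 134.7, 10.0]]
[0.5027 0.0895 0.2957] [[-0.003, 1.0, -0.01], [-0.002, -0.01, -1.0], [-1.0, -0.003, 0.002]]
```

View pics/w5c.png

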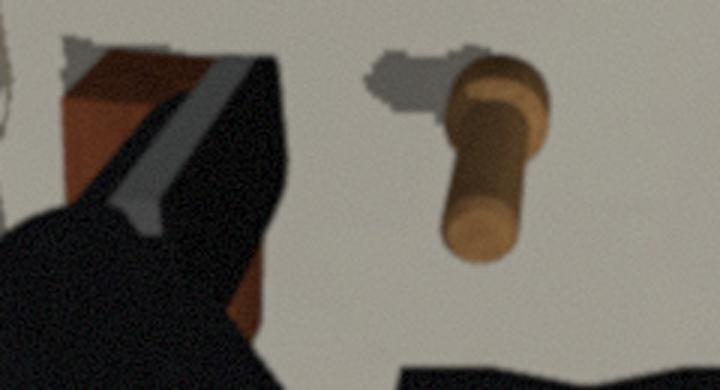

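Emit:
servo_tool(
  motion=[
    [0,-0.04,-0.022,0,-1],
    [0,-0.071,-0.022,0,-1],
    [0.0,-0.071,-0.022,0,-1],
    [0.03,-0.071,-0.022,0,-1],
    [0.03,-0.071,-0.022,0,-1],
    [0.03,-0.071,-0.022,0,-1],
  ],
)

```text
clock: 6.55
tcp_pos: [0.4322, 0.112, 0.2658]
orientation: [1.213, 1.206, -1.221]
contact_force: [0.2, 0.3, 0.0]
grip_width: 0.0855
```

```bash
python3 - <<'E'
from h import *
o,im,c=shot("w6");print(o["clock"],o["tcp_pos"].round(4),o["qvel"].round(2).tolist())
h=cv2.cvtColor(im,cv2.COLOR_RGB2HSV)
m=cv2.inRange(h,(8,80,50),(25,255,255));m[:,:160]=0;m[:,350:]=0;m[:150]=0
for f in cv2.findContours(m,0,2)[0]:
    if cv2.contourArea(f)>200:print(cv2.boundingRect(f),cv2.contourArea(f), f[np.argmax(f[:,0,1])][0])
cv2.imwrite("pics/w6c.png",cv2.resize(im[150:384,150:362,::-1],None,fx=2,fy=2))
for p in[(.432,.112,.065),(.432,.112,.02)]:print(proj(c,p).round(0))
E
```

```text
6.55 [0.4322 0.112  0.2658] [0.0, -0.02, -0.01, -0.01, -0.0, 0.0, -0.0]
(230, 182, 42, 68) 2041.0 [248 249]
[[253. 230.]]
[[253. 202.]]
```

View pics/w6c.png

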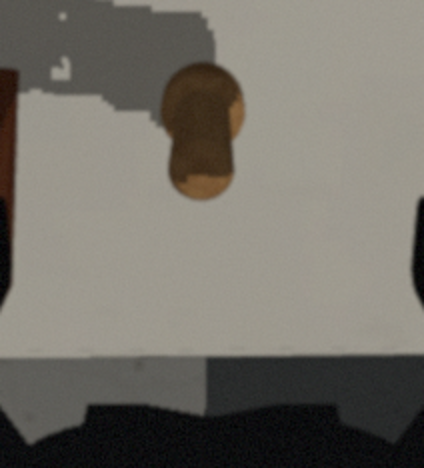

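The dog is centred on prediction to within about 1.5 mm (disc at about (251,233) against predicted (253,230)). Descending and gripping.

Emit:
servo_tool(
  motion=[
    [0.035,-0.001,-0.001,0,-1],
    [0.063,-0.001,-0.001,0,-1],
    [0.063,-0.001,-0.001,0,-1],
    [0.063,-0.001,-0.001,0,1],
    [0.063,-0.001,-0.001,0,1],
    [0.063,-0.001,-0.001,0,1],
    [0.063,-0.001,-0.001,0,1],
    [0.063,-0.001,-0.001,0,1],
  ],
  force=40,
)

```text
clock: 7.4
tcp_pos: [0.4316, 0.1131, 0.204]
orientation: [1.215, 1.204, -1.219]
contact_force: [-0.4, -0.8, 5.9]
grip_width: 0.0165
```

Emit:
servo_tool(
  motion=[
    [-0.04,0,0,0,1],
    [-0.065,0,0,0,1],
    [-0.065,0.174,-0.0495,0,1],
    [-0.065,0.174,-0.0495,0,1],
    [-0.065,0.174,-0.0495,0,1],
    [-0.065,0.174,-0.0495,0,1],
    [-0.065,0.174,-0.0495,0,1],
    [-0.065,0.174,-0.0495,0,1],
  ],
)

```text
clock: 8.2
tcp_pos: [0.606, 0.1608, 0.2682]
orientation: [1.215, 1.205, -1.22]
contact_force: [0.0, -0.4, -1.1]
grip_width: 0.0166
```

```bash
python3 - <<'E'
from h import *
o,im,c=shot("w7");o,im,c=shot("w7");print(o["clock"],o["tcp_pos"].round(4),o["grip_width"],R.from_rotvec(o["orientation"]).as_matrix().round(3).tolist())
E
```

```text
8.25 [0.6053 0.1606 0.2682] 0.016843213576690858 [[-0.003, 1.0, -0.01], [-0.002, -0.01, -1.0], [-1.0, -0.003, 0.002]]
```

View pics/w7.png

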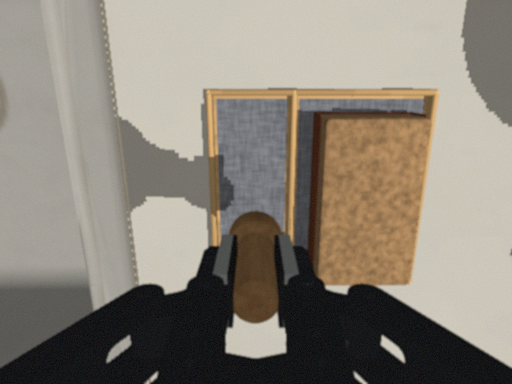

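The dog is held upright, over the narrow compartment (u 215–290 at far end). Lowering.

Emit:
servo_tool(
  motion=[
    [0.03,0,0,0,1],
    [0.052,0,0,0,1],
    [0.059,0,0,0,1],
    [0.061,0,0,0,1],
    [0.061,0,0,0,1],
  ],
)

```text
clock: 8.8
tcp_pos: [0.6046, 0.1604, 0.2079]
orientation: [1.214, 1.205, -1.22]
contact_force: [-0.2, 0.0, -0.2]
grip_width: 0.0163
```

Emit:
servo_tool(
  motion=[
    [0.002,0,0,0,1],
    [0.003,0,0,0,1],
    [0.003,0,0,0,1],
  ],
)

```text
clock: 9.1
tcp_pos: [0.605, 0.1606, 0.207]
orientation: [1.215, 1.204, -1.218]
contact_force: [-2.3, -1.3, 10.2]
grip_width: 0.0166
```

Emit:
servo_tool(
  motion=[
    [0,0,0,0,0.4],
    [0,0,0,0,0.2],
    [0,0,0,0,0.2],
    [-0.05,0,0,0,0.2],
    [-0.1,0,0,0,-1],
    [-0.15,-0.05,-0.02,0,-1],
    [-0.155,-0.115,-0.04,0,-1],
    [-0.155,-0.115,-0.04,0,-1],
  ],
)

```text
clock: 9.9
tcp_pos: [0.4885, 0.2032, 0.3636]
orientation: [1.216, 1.204, -1.216]
contact_force: [0.2, 0.2, 0.1]
grip_width: 0.0854
```

Emit:
servo_tool(
  motion=[
    [0,0,0,0,-1],
    [0,0,0,0,-1],
  ],
)

```text
clock: 10.1
tcp_pos: [0.4881, 0.2035, 0.3641]
orientation: [1.216, 1.204, -1.214]
contact_force: [0.7, 0.0, -0.5]
grip_width: 0.0858
```

```bash
python3 - <<'E'
from h import *
o,im,c=shot("w8");print(o["clock"],o["tcp_pos"].round(4),o["qvel"].round(2).tolist(),R.from_rotvec(o["orientation"]).as_matrix().round(3).tolist())
for v in(40,60,80):print("offcut",rect(im,c,(0,130,v),(13,255,255),.03,(150,150,370,384),3,"pics/m2.png"))
E
```

```text
10.1 [0.4881 0.2035 0.3641] [0.02, 0.04, 0.03, -0.03, 0.01, -0.0, 0.0] [[0.002, 1.0, -0.008], [-0.001, -0.008, -1.0], [-1.0, 0.002, 0.001]]
offcut {'c': (403.5, 206.1), 'l': 96.7, 'w': 43.0, 'ang': -7.0, 'px': (227, 209, 53, 93)}
offcut {'c': (399.5, 206.5), 'l': 88.7, 'w': 43.0, 'ang': -7.0, 'px': (227, 217, 53, 85)}
offcut {'c': (398.9, 206.6), 'l': 87.5, 'w': 43.0, 'ang': -7.0, 'px': (227, 218, 53, 84)}
```

View pics/w8.png

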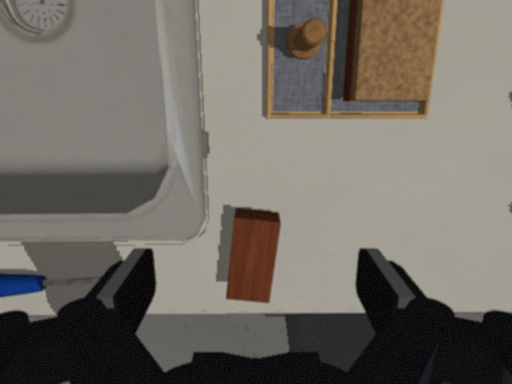

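Dog A stands upright in the narrow compartment at (308,38). The offcut, at (227–280, 217–302), measures 89×43, centre (0.3995, 0.2065), yaw −7°.

Emit:
servo_tool(
  motion=[
    [0,-0.045,-0.002,6.5,-1],
    [0,-0.0885,-0.002,6.5,-1],
    [0.04,-0.0885,-0.002,6.5,-1],
    [0.08,-0.0885,-0.002,6.5,-1],
    [0.12,-0.0885,-0.002,6.5,-1],
    [0.16,-0.0885,-0.002,6.5,-1],
    [0.184,-0.0885,-0.002,6.5,-1],
    [0.184,-0.0885,-0.002,6.5,-1],
  ],
)

```text
clock: 10.95
tcp_pos: [0.4007, 0.2043, 0.1761]
orientation: [1.295, 1.147, -1.305]
contact_force: [-0.1, -0.9, 0.3]
grip_width: 0.0853
```

Emit:
servo_tool(
  motion=[
    [0,0,0,0,1],
    [0,0,0,0,1],
    [0,0,0,0,1],
    [0,0,0,0,1],
    [0,0,0,0,1],
  ],
  force=60,
)

```text
clock: 11.45
tcp_pos: [0.4015, 0.2046, 0.1775]
orientation: [1.298, 1.146, -1.303]
contact_force: [0.2, -1.4, 7.6]
grip_width: 0.0436
```

I'll regrip 4 mm higher so the fingertips clear the tray walls.

Emit:
servo_tool(
  motion=[
    [0,0,0,0,0.6],
    [0,0,0,0,-0.4],
    [-0.005,0,0,0,-0.4],
    [-0.005,0,0,0,-0.4],
    [-0.005,0,0,0,1],
    [-0.005,0,0,0,1],
    [-0.005,0,0,0,1],
    [-0.005,0,0,0,1],
  ],
)

```text
clock: 12.25
tcp_pos: [0.4015, 0.2047, 0.183]
orientation: [1.298, 1.146, -1.303]
contact_force: [-1.8, -1.2, 9.4]
grip_width: 0.0437
```

Emit:
servo_tool(
  motion=[
    [-0.04,0,0,0,1],
    [-0.08,0,0,0,1],
    [-0.09,0,0,0,1],
    [-0.09,0,0,0,1],
  ],
)

```text
clock: 12.65
tcp_pos: [0.4021, 0.2052, 0.2743]
orientation: [1.301, 1.144, -1.3]
contact_force: [0.5, -0.5, -1.2]
grip_width: 0.0439
```

```bash
python3 - <<'E'
from h import *
o=get_obs();M=R.from_rotvec(o["orientation"]).as_matrix();print(o["clock"],o["tcp_pos"].round(4),o["grip_width"],M.round(3).tolist())
# tray3 rough from top image
im=cv2.imread("pics/top0.png")[...,::-1].copy();c=cam("top")
print(rect(im,c,(8,60,60),(25,255,255),.010,(340,188,397,252),3,"pics/m3.png"))
im=cv2.imread("pics/top0.png")[...,::-1].copy()
print("check tray2",rect(im,c,(8,60,60),(25,255,255),.010,(225,162,282,220),3))
t=np.array([.47,-.13,.30]);d=M.T@(t-o["tcp_pos"]);print("to view",d.round(3))
E
```

```text
12.65 [0.4021 0.2052 0.2743] 0.04391206308081444 [[0.002, 0.992, -0.125], [-0.002, -0.125, -0.992], [-1.0, 0.003, 0.002]]
{'c': (551.7, -258.6), 'l': 165.3, 'w': 134.6, 'ang': 3.0, 'px': (347, 193, 44, 54)}
check tray2 {'c': (605.0, 116.6), 'l': 150.1, 'w': 144.3, 'ang': 89.5, 'px': (228, 167, 51, 48)}
to view [-0.025  0.109  0.324]
```

Emit:
servo_tool(
  motion=[
    [-0.01,0.203,0.412,-10.2,1],
    [-0.01,0.203,0.412,-10.2,1],
    [-0.01,0.203,0.412,-10.2,1],
    [-0.01,0.203,0.412,-10.2,1],
    [-0.01,0.203,0.412,-10.2,1],
    [-0.01,0.203,0.412,-10.2,1],
    [-0.01,0.203,0.412,-10.2,1],
    [-0.01,0.203,0.412,-10.2,1],
  ],
)

```text
clock: 13.45
tcp_pos: [0.5301, -0.1686, 0.2816]
orientation: [1.169, 1.233, -1.172]
contact_force: [1.0, 0.4, -0.7]
grip_width: 0.0434
```

```bash
python3 - <<'E'
from h import *
o,im,c=shot("w9");o,im,c=shot("w9b");M=R.from_rotvec(o["orientation"]).as_matrix();print(o["clock"],o["tcp_pos"].round(4),o["grip_width"],M.round(3).tolist())
print(M.T@(np.array([.552,-.229,.27])-o["tcp_pos"]))
E
```

```text
13.5 [ 0.5316 -0.178   0.282 ] 0.04356787895381231 [[0.002, 0.999, 0.043], [-0.007, 0.043, -0.999], [-1.0, 0.002, 0.007]]
[0.01246559 0.01816399 0.05175416]
```

Emit:
servo_tool(
  motion=[
    [0.012,0.018,0.051,0,1],
    [0.012,0.018,0.051,0,1],
    [0.012,0.018,0.051,0,1],
    [0.012,0.018,0.051,0,1],
  ],
)

```text
clock: 13.95
tcp_pos: [0.5502, -0.2238, 0.2684]
orientation: [1.174, 1.227, -1.181]
contact_force: [-0.0, 1.3, -0.2]
grip_width: 0.0436
```

```bash
python3 - <<'E'
from h import *
o,im,c=shot("w10");M=R.from_rotvec(o["orientation"]).as_matrix();print(o["clock"],o["tcp_pos"].round(4),o["qvel"].round(2).tolist(),M.round(3).tolist())
E
```

```text
13.95 [ 0.5502 -0.2238  0.2684] [-0.01, -0.02, -0.02, 0.01, -0.0, 0.0, 0.0] [[-0.001, 0.999, 0.042], [-0.004, 0.042, -0.999], [-1.0, -0.002, 0.004]]
```

View pics/w10.png

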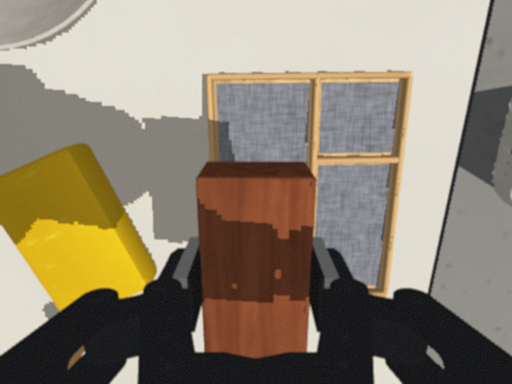

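The offcut is held over the long compartment. Tray_three's far corners are at (208,74) and (411,74), the divider at (316,76), the far right-hand near corner at (388,295), and the offcut's far top edge at (199–313, 178).

```bash
python3 - <<'E'
from h import *
o=get_obs();c=cam("wrist",o);M=R.from_rotvec(o["orientation"]).as_matrix()
f=lambda *a,z:(ray(c,a,z)*1000).round(1)[:,:2]
T=f((208,74),(411,74),(388,295),z=.01);print("tray FL,FR,NR",T.tolist())
d=(T[0]-T[1]);print("yaw from far edge",np.degrees(np.arctan2(d[1],d[0]))-90,np.linalg.norm(d),"side",T[1]-T[2])
print("divider, left wall inner",f((316,80),(217,83),(312,83),z=.01).tolist())
E=f((199,178),(313,178),z=o["tcp_pos"][2]-.153);print("offcut far",E.tolist())
th=np.radians(3)
ex=np.array([np.cos(th),np.sin(th)]);ey=np.array([-ex[1],ex[0]])
C=(T[0]+T[1])/2-82*ex;print("tray centre",C)
P=C+29.5*ey;Q=E.mean(0)-45*ex;print("long",P,"offcut centre",Q,"shift tool yz",(M.T@np.r_[P-Q,0])[1:])
E
```

```text
tray FL,FR,NR [[630.7, -191.8], [636.3, -320.0], [475.9, -330.2]]
yaw from far edge 2.5011897330596895 128.3222506037047 side [160.4  10.2]
divider, left wall inner [[630.1, -260.3], [625.6, -197.5], [628.2, -257.9]]
offcut far [[590.9, -202.2], [592.7, -244.2]]
tray centre [ 551.61237815 -260.19154841]
long [ 550.06846744 -230.73197714] offcut centre [ 546.86167094 -225.55511803] shift tool yz [2.97784535 5.31182766]
```

Emit:
servo_tool(
  motion=[
    [0,0.003,0.005,0,1],
    [0.04,0.003,0.005,0,1],
    [0.07,0.003,0.005,0,1],
    [0.079,0.003,0.005,0,1],
    [0.082,0.003,0.005,0,1],
    [0.084,0.003,0.005,0,1],
    [0.084,0.003,0.005,0,1],
  ],
)

```text
clock: 14.7
tcp_pos: [0.5543, -0.2282, 0.1865]
orientation: [1.174, 1.225, -1.178]
contact_force: [0.6, 0.3, 0.2]
grip_width: 0.0439
```

Emit:
servo_tool(
  motion=[
    [0.002,0,0,0,1],
    [0.003,0,0,0,1],
    [0.003,0,0,0,1],
  ],
)

```text
clock: 15.0
tcp_pos: [0.5548, -0.2284, 0.1861]
orientation: [1.174, 1.223, -1.178]
contact_force: [-5.9, 1.4, 15.3]
grip_width: 0.0439
```

Emit:
servo_tool(
  motion=[
    [0,0,0,0,0.2],
    [0,0,0,0,-0.3],
    [0,0,0,0,-0.3],
    [-0.05,0,0,0,-0.3],
    [-0.1,0,0,0,-1],
    [-0.15,-0.03,0.01,0,-1],
    [-0.184,-0.065,0.01,0,-1],
    [-0.184,-0.065,0.01,0,-1],
  ],
)

```text
clock: 15.8
tcp_pos: [0.4879, -0.2416, 0.3741]
orientation: [1.176, 1.216, -1.179]
contact_force: [-0.2, 0.0, -0.0]
grip_width: 0.0857
```

Emit:
servo_tool(
  motion=[
    [0,0,0,0,-1],
    [0,0,0,0,-1],
  ],
)

```text
clock: 16.0
tcp_pos: [0.4882, -0.2416, 0.3738]
orientation: [1.176, 1.216, -1.179]
contact_force: [0.9, 0.9, -0.1]
grip_width: 0.085
```

```bash
python3 - <<'E'
from h import *
o,im,c=shot("w11");M=R.from_rotvec(o["orientation"]).as_matrix();print(o["clock"],o["tcp_pos"].round(4),o["qvel"].round(2).tolist(),M.round(3).tolist())
for v in(60,90,110):print("tape",rect(im,c,(20,120,v),(35,255,255),.06,(150,150,370,384),3,"pics/m4.png"))
print(proj(c,[(.396,-.256,.06)]))
E
```

```text
16.0 [ 0.4882 -0.2416  0.3738] [-0.01, 0.03, -0.01, 0.0, -0.0, -0.0, 0.0] [[0.008, 0.999, 0.041], [-0.01, 0.041, -0.999], [-1.0, 0.007, 0.01]]
tape {'c': (413.4, -254.8), 'l': 74.0, 'w': 31.3, 'ang': 1.8, 'px': (245, 222, 35, 74)}
tape {'c': (413.0, -254.8), 'l': 73.1, 'w': 31.3, 'ang': 1.8, 'px': (245, 223, 35, 73)}
tape {'c': (410.1, -255.2), 'l': 67.8, 'w': 30.8, 'ang': -0.9, 'px': (245, 229, 35, 67)}
[[262.51496267 276.6576968 ]]
```

View pics/w11.png

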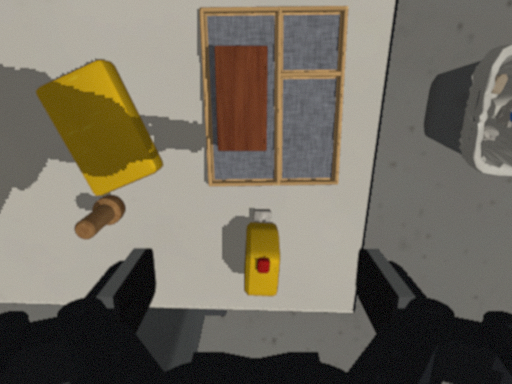

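The offcut lies in the long compartment (216–268, 45–152), clear of the walls. The tape is at (245–280, 222–296), with its hook at (262,213) towards +x. Dog B is at (90,228) and its head at (112,208). Checking the tape and dog positions across two views.

```bash
python3 - <<'E'
from h import *
o=get_obs();c=cam("wrist",o);t=cam("top");print("camx",c[1][:3,3].round(3),t[1][:3,3].round(3))
im=cv2.imread("pics/top0.png");h=cv2.cvtColor(im,cv2.COLOR_BGR2HSV);m=cv2.inRange(h,(18,120,50),(35,255,255));m[:,:345]=0;m[:240]=0
f=max(cv2.findContours(m,0,2)[0],key=cv2.contourArea);print("top tape bbox",cv2.boundingRect(f))
for X in(.405,.410,.415):
    P=[(X+s*.0345,-.255,z) for s,z in((-1,.06),(-1,.05),(-1,0),(1,.06),(1,.0))]
    print(X,"wrist v",proj(c,P)[:,1].round(0),"top v",proj(t,P)[:,1].round(0))
f=lambda *a,z:(ray(c,a,z)*1000).round(1)[:,:2].tolist()
print("hook",f((262,213),z=.008),"button",f((263,266),z=.065),"rear",f((262,296),z=.055),"sides z.06",f((246,285),(279,285),z=.06))
print("dogB top",f((87,230),z=.065),"head",f((113,211),z=.015))
E
```

```text
camx [ 0.562 -0.24   0.343] [0.351 0.07  1.141]
top tape bbox (358, 258, 17, 23)
0.405 wrist v [301. 295. 269. 234. 211.] top v [278. 278. 277. 254. 255.]
0.41 wrist v [296. 290. 265. 228. 207.] top v [276. 276. 276. 252. 253.]
0.415 wrist v [292. 286. 261. 223. 202.] top v [274. 274. 274. 251. 252.]
hook [[440.1, -254.4]] button [[410.0, -255.2]] rear [[372.4, -256.3]] sides z.06 [[386.9, -240.5], [388.0, -271.3]]
dogB top [[439.4, -100.3]] head [[439.2, -103.3]]
```

The two views agree on the tape at about x = 0.402, y = −0.256, yaw about 2°. Grasping it.

Emit:
servo_tool(
  motion=[
    [0,-0.045,0.01,0,-1],
    [0,-0.088,0.01,0,-1],
    [0.03,-0.088,0.01,0,-1],
    [0.07,-0.088,0.01,0,-1],
    [0.11,-0.088,0.01,0,-1],
    [0.15,-0.088,0.01,0,-1],
    [0.179,-0.088,0.01,0,-1],
    [0.179,-0.088,0.01,0,-1],
  ],
)

```text
clock: 16.85
tcp_pos: [0.4008, -0.2549, 0.1891]
orientation: [1.174, 1.228, -1.18]
contact_force: [-0.7, 0.0, -1.0]
grip_width: 0.0856
```

Emit:
servo_tool(
  motion=[
    [0,0,0,0,1],
    [0,0,0,0,1],
    [0,0,0,0,1],
    [0,0,0,0,1],
    [0,0,0,0,1],
    [0,0,0,0,1],
  ],
  force=50,
)

```text
clock: 17.45
tcp_pos: [0.4014, -0.2548, 0.1906]
orientation: [1.174, 1.226, -1.179]
contact_force: [-1.1, 2.2, 6.8]
grip_width: 0.032
```

Emit:
servo_tool(
  motion=[
    [-0.04,0,0,0,1],
    [-0.08,0,0,0,1],
    [-0.08,0.04,0.02,-0.6,1],
    [-0.08,0.08,0.04,-0.6,1],
    [-0.08,0.117,0.046,-0.6,1],
    [-0.08,0.117,0.046,-0.6,1],
    [-0.08,0.117,0.046,-0.6,1],
    [-0.08,0.117,0.046,-0.6,1],
  ],
)

```text
clock: 18.25
tcp_pos: [0.519, -0.2953, 0.2706]
orientation: [1.166, 1.232, -1.173]
contact_force: [-1.1, 0.1, -3.7]
grip_width: 0.0318
```

```bash
python3 - <<'E'
from h import *
o,im,c=shot("w12");M=R.from_rotvec(o["orientation"]).as_matrix();print(o["clock"],o["tcp_pos"].round(4),o["qvel"].round(2).tolist(),M.round(3).tolist(),o["grip_width"])
C=np.array([.5516,-.2595]);ex=np.array([.9986,.0523]);ey=np.array([-.0523,.9986])
Q=[np.r_[C+a*ex+b*ey,.01] for a,b in((.078,-.005),(.025,-.005),(.078,-.062),(.023,-.007),(.023,-.062),(-.033,-.0345))]
print(proj(c,Q).round(0).tolist())
E
```

```text
18.25 [ 0.519  -0.2953  0.2706] [0.0, -0.0, 0.0, 0.01, 0.0, -0.0, -0.0] [[-0.001, 0.999, 0.053], [-0.004, 0.053, -0.999], [-1.0, -0.001, 0.004]] 0.03177879104626457
[[204.0, 21.0], [208.0, 110.0], [298.0, 21.0], [211.0, 113.0], [295.0, 113.0], [253.0, 194.0]]
```

View pics/w12.png

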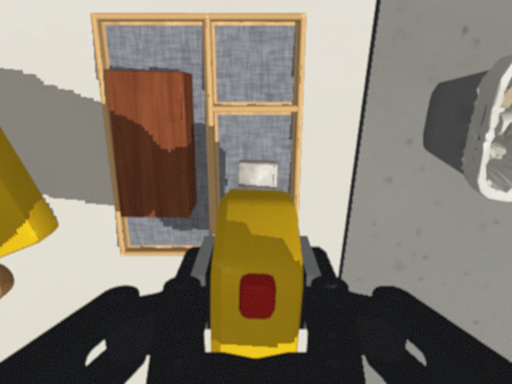

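The tape is held upright over the middle compartment (inner u about 216–297). The hook at (258,160–187) is well short of the cross divider at v=107. Nudging +3/−2 mm and lowering.

Emit:
servo_tool(
  motion=[
    [0.0,0.003,0.002,0,1],
    [0.04,0.003,0.002,0,1],
    [0.065,0.003,0.002,0,1],
    [0.073,0.003,0.002,0,1],
    [0.076,0.003,0.002,0,1],
    [0.076,0.003,0.002,0,1],
  ],
)

```text
clock: 18.9
tcp_pos: [0.5223, -0.2978, 0.1954]
orientation: [1.167, 1.23, -1.173]
contact_force: [0.4, -0.1, -2.9]
grip_width: 0.0322
```

Emit:
servo_tool(
  motion=[
    [0.001,0,0,0,1],
    [0.003,0,0,0,1],
    [0.003,0,0,0,1],
  ],
)

```text
clock: 19.2
tcp_pos: [0.523, -0.2981, 0.1937]
orientation: [1.167, 1.228, -1.172]
contact_force: [-0.7, -1.3, 2.5]
grip_width: 0.0319
```

Emit:
servo_tool(
  motion=[
    [0.002,0,0,0,1],
    [0.002,0,0,0,1],
    [0.0,0,0,0,0.15],
    [0.0,0,0,0,0.05],
    [0.0,0,0,0,0.05],
    [-0.03,0,0,0,0.05],
    [-0.08,0,0,0,0.05],
    [-0.12,0,0,0,-1],
  ],
)

```text
clock: 20.0
tcp_pos: [0.5228, -0.2974, 0.3154]
orientation: [1.167, 1.228, -1.171]
contact_force: [0.5, -1.3, 0.3]
grip_width: 0.0535
```

```bash
python3 - <<'E'
from h import *
def fake(p,rv): return cam("wrist",dict(tcp_pos=np.array(p),orientation=np.array(rv)))
c3=fake([.4352,0,.2543],[1.142,1.255,-1.145]);c11=fake([.4882,-.2416,.3738],[1.176,1.216,-1.179])
for n,a,b in(("sponge corner",(418,187),(97,193)),("dog top",(443,245),(87,230))):
    for z in(.0,.02,.03,.045,.065):print(n,z,(ray(c3,[a],z)*1000).round(0)[0,:2],(ray(c11,[b],z)*1000).round(0)[0,:2])
o=get_obs();M=R.from_rotvec(o["orientation"]).as_matrix()
print(o["tcp_pos"].round(4),(M.T@(np.array([.437,-.100,.29])-o["tcp_pos"])).round(4),M.round(3).tolist())
E
```

```text
sponge corner 0.0 [ 453. -110.] [453. -82.]
sponge corner 0.02 [458. -99.] [459. -91.]
sponge corner 0.03 [460. -94.] [462. -96.]
sponge corner 0.045 [464. -86.] [ 467. -103.]
sponge corner 0.065 [469. -76.] [ 473. -112.]
dog top 0.0 [ 412. -137.] [411. -68.]
dog top 0.02 [ 421. -124.] [420. -78.]
dog top 0.03 [ 425. -118.] [424. -83.]
dog top 0.045 [ 431. -108.] [431. -90.]
dog top 0.065 [440. -96.] [ 439. -100.]
[ 0.5228 -0.2974  0.3154] [ 0.024  -0.0753 -0.2018] [[0.002, 0.999, 0.053], [-0.006, 0.053, -0.999], [-1.0, 0.002, 0.006]]
```

Triangulation puts the sponge corner at (0.461, −0.095), about 28 mm high, and dog B at (0.439, −0.098). The fingers clear the sponge in x and in height.

Emit:
servo_tool(
  motion=[
    [0.024,-0.074,-0.204,0,-1],
    [0.024,-0.074,-0.204,0,-1],
    [0.024,-0.074,-0.204,0,-1],
    [0.024,-0.074,-0.204,0,-1],
    [0.024,-0.074,-0.204,0,-1],
    [0.024,-0.074,-0.204,0,-1],
    [0.024,-0.074,-0.204,0,-1],
    [0.024,-0.074,-0.204,0,-1],
  ],
)

```text
clock: 20.8
tcp_pos: [0.4389, -0.0989, 0.2902]
orientation: [1.169, 1.226, -1.172]
contact_force: [0.0, -1.0, -0.2]
grip_width: 0.0854
```

```bash
python3 - <<'E'
from h import *
o,im,c=shot("w13");M=R.from_rotvec(o["orientation"]).as_matrix();print(o["clock"],o["tcp_pos"].round(4),o["qvel"].round(2).tolist(),M.round(3).tolist())
cv2.imwrite("pics/w13c.png",cv2.resize(im[150:384,150:362,::-1],None,fx=2,fy=2))
print(proj(c,[(.439,-.098,.065),(.439,-.098,.02)]).round(0).tolist())
E
```

```text
20.8 [ 0.4389 -0.0989  0.2902] [0.0, 0.0, 0.0, -0.0, -0.0, -0.0, 0.0] [[0.003, 0.999, 0.051], [-0.006, 0.051, -0.999], [-1.0, 0.003, 0.006]]
[[250.0, 215.0], [250.0, 193.0]]
```

View pics/w13c.png

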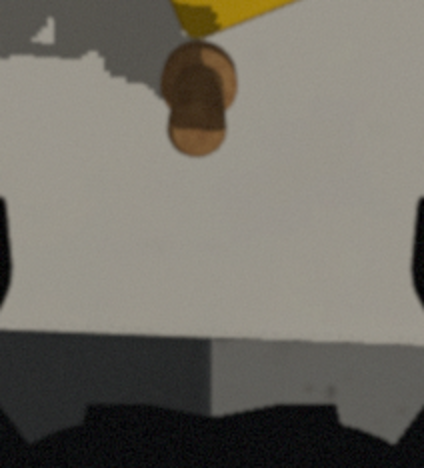

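Dog B's top disc is at px (248,215) against predicted (250,215), so it's centred. The sponge corner lies just beyond it, outside the jaw line.

Emit:
servo_tool(
  motion=[
    [0.04,0,0,0,-1],
    [0.07,0,0,0,-1],
    [0.083,0,0,0,-1],
    [0.083,0,0,0,-1],
    [0.083,0,0,0,1],
    [0.083,0,0,0,1],
    [0.083,0,0,0,1],
    [0.083,0,0,0,1],
  ],
  force=40,
)

```text
clock: 21.65
tcp_pos: [0.4394, -0.0997, 0.2079]
orientation: [1.169, 1.224, -1.172]
contact_force: [0.4, 0.7, -1.4]
grip_width: 0.0284
```

Emit:
servo_tool(
  motion=[
    [0,0,0,0,1],
    [0,0,0,0,1],
  ],
)

```text
clock: 21.85
tcp_pos: [0.4396, -0.0997, 0.2082]
orientation: [1.17, 1.224, -1.171]
contact_force: [1.3, -0.7, 2.4]
grip_width: 0.0167
```

Emit:
servo_tool(
  motion=[
    [-0.04,0,0,0,1],
    [-0.08,0,0,0,1],
    [-0.08,0.156,0.201,0,1],
    [-0.08,0.156,0.201,0,1],
    [-0.08,0.156,0.201,0,1],
    [-0.08,0.156,0.201,0,1],
    [-0.08,0.156,0.201,0,1],
    [-0.08,0.156,0.201,0,1],
  ],
)

```text
clock: 22.65
tcp_pos: [0.6068, -0.298, 0.29]
orientation: [1.173, 1.217, -1.176]
contact_force: [-0.8, 0.4, -1.4]
grip_width: 0.017
```

Emit:
servo_tool(
  motion=[
    [0,0,0,0,1],
    [0,0,0,0,1],
    [0,0,0,0,1],
  ],
)

```text
clock: 22.95
tcp_pos: [0.6063, -0.2968, 0.2899]
orientation: [1.172, 1.219, -1.175]
contact_force: [-0.9, -1.1, -0.6]
grip_width: 0.017
```

```bash
python3 - <<'E'
from h import *
o,im,c=shot("w14");M=R.from_rotvec(o["orientation"]).as_matrix();print(o["clock"],o["tcp_pos"].round(4),o["qvel"].round(2).tolist(),o["grip_width"])
print((M.T@(np.array([.6058,-.2925,.288])-o["tcp_pos"])).round(4))
h=cv2.cvtColor(im,cv2.COLOR_RGB2HSV);m=cv2.inRange(h,(8,60,60),(25,255,255))
C=np.array([.5516,-.2605]);ex=np.array([.9986,.0523]);ey=np.array([-.0523,.9986])
# tan rim pixels ahead of the dog -> tray coordinates
v,u=np.nonzero(m);P=ray(c,np.c_[u,v],.01)[:,:2]-C;a=P@ex*1000;b=P@ey*1000
far=(abs(a-80)<8)&(abs(b+34)<20);dv=(abs(b+5)<8)&(a>60)&(a<76);rw=(abs(b+64)<8)&(a>60)&(a<76)
for n,k,w in(("far wall x (80)",far,a),("divider y (-5)",dv,b),("right wall y (-64)",rw,b)):print(n,k.sum(),w[k].mean() if k.any() else None,w[k].std() if k.any() else None)
E
```

```text
22.95 [ 0.6063 -0.2968  0.2899] [-0.0, -0.01, -0.0, 0.0, -0.0, 0.0, 0.0] 0.01697276169765642
[ 0.0018 -0.0003 -0.0044]
far wall x (80) 446 81.08737662286136 1.7666908786203164
divider y (-5) 228 -5.990097770034308 2.339156661348439
right wall y (-64) 185 -62.84307722726171 1.9007141739781395
```

The rim pixels agree with the tray model to about 1 mm. Shifting and lowering the dog.

Emit:
servo_tool(
  motion=[
    [0,0.001,-0.004,0,1],
    [0.04,0.001,-0.004,0,1],
    [0.065,0.001,-0.004,0,1],
    [0.074,0.001,-0.004,0,1],
    [0.078,0.001,-0.004,0,1],
    [0.078,0.001,-0.004,0,1],
  ],
)

```text
clock: 23.6
tcp_pos: [0.6082, -0.2931, 0.2127]
orientation: [1.172, 1.218, -1.174]
contact_force: [-0.3, 0.5, -0.2]
grip_width: 0.0171
```

Emit:
servo_tool(
  motion=[
    [0.001,0,0,0,1],
    [0.003,0,0,0,1],
    [0.003,0,0,0,1],
  ],
)

```text
clock: 23.9
tcp_pos: [0.609, -0.2933, 0.2113]
orientation: [1.172, 1.215, -1.172]
contact_force: [0.2, -0.3, 4.3]
grip_width: 0.0167
```

Emit:
servo_tool(
  motion=[
    [0.001,0,0,0,1],
    [0.001,0,0,0,1],
    [0,0,0,0,0.45],
    [0,0,0,0,0.3],
    [0,0,0,0,0.3],
    [-0.03,0,0,0,0.3],
    [-0.08,0,0,0,0.3],
    [-0.13,0,0,0,0.3],
  ],
)

```text
clock: 24.7
tcp_pos: [0.6071, -0.2918, 0.3417]
orientation: [1.172, 1.218, -1.173]
contact_force: [1.2, -0.8, 0.1]
grip_width: 0.03
```

Emit:
servo_tool(
  motion=[
    [-0.08,-0.05,-0.225,3,-1],
    [-0.08,-0.05,-0.225,3,-1],
    [-0.08,-0.05,-0.225,3,-1],
    [-0.08,-0.05,-0.225,3,-1],
    [-0.08,-0.05,-0.225,3,-1],
    [-0.08,-0.05,-0.225,3,-1],
    [-0.08,-0.05,-0.225,3,-1],
    [-0.08,-0.05,-0.225,3,-1],
  ],
)

```text
clock: 25.5
tcp_pos: [0.5461, -0.07, 0.4186]
orientation: [1.211, 1.192, -1.214]
contact_force: [0.5, 1.0, 0.7]
grip_width: 0.0853
```

```bash
python3 - <<'E'
from h import *
o,im,c=shot("w15");s=grab_frame("scene");print(o["clock"],o["tcp_pos"].round(4),o["contact_force"].round(1))
s=cv2.resize(s[110:300,180:420,::-1],(512,405));cv2.imwrite("pics/fin.png",cv2.resize(np.vstack([im[:,:,::-1][:300],s[:290]]),(512,590)))
E
```

```text
25.5 [ 0.5461 -0.07    0.4186] [0.5 1.  0.7]
```

View pics/fin.png

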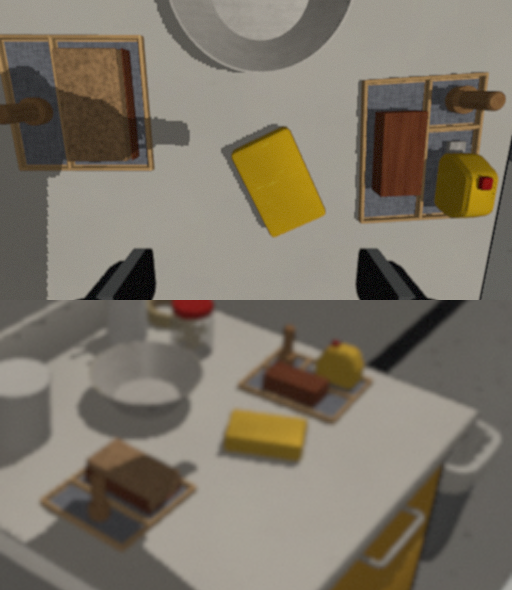

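All five things stand upright in their compartments. The sanding block is at (95,103), dog A's head at (38,110), the offcut at (400,152), the tape with its hook at (455,148), and dog B's head at (458,100). The sponge appears unmoved. Handing in.

```bash
python3 -c "
from bench import *
print(get_obs()['grip_width']);print(hand_in())"
```

```text
0.08534845180146962
the job is handed in; nothing more can be done
None
```

Both kits are made up and handed in at about 25.5 s, in the order listed. Tray two has the sanding block and one bench dog; tray three has the offcut, the tape measure and the other dog.

- **Placing:** each thing met resistance within about 1 mm of the expected felt height. The highest contact force I saw was about 18 N.
- **Last pictures:** the wrist and scene views show all five upright and inside their compartments, with the gripper open and clear. The yellow sponge next to one dog looks unmoved. The screw jar and screwdriver were never approached, but the screwdriver was not in the final views.
- **What disagreed:** the sanding block measured about 61 mm wide in the images, and the dogs also came out slightly narrow. The gripper read 1 to 3 mm under the given widths of the sanding block, offcut and dogs. I put this down to rounded edges and calibration. The two camera views of the tape differed by about 5 mm along its length, which is within its compartment's clearance.

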